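# Pump the suction work stand fast

### The job

Fix the suction work stand to the table: with the fingertips press its mushroom-headed pump plunger down in full strokes, letting it spring all the way up each time, until the indicator pin in the middle tower stands fully out. Then take the hand away. Do not touch the pin, do not press the small release button on the foot, and leave the things lying around where they are.

Things in the scene. Friction and masses are not known exactly. Their poses are not given: they have to be found in the camera images.
- suction_stand: grey oval suction foot, 108 mm (x) by 208 mm (y) and 22 mm high, fixed to the table; origin at the centre of its underside, z up. On it along its y axis: the pump barrel at y +55 mm (42 mm across, top 86 mm above the table), the indicator tower at y -12 mm (42 mm across, top 64.5 mm), and a small jaw holding a plug at y -72 mm (46 mm high). The release button is at x -33, y +22 mm
- plunger_top (a point): top centre of the plunger's black mushroom knob (46 mm across, nearly flat top), 122 mm above the table when up and 97 mm when fully down; it is pressed straight down. The knob is the highest part of the stand
- plunger_travel (a joint): m the plunger is pressed: 0 up, 0.025 at the bottom stop. A spring returns it by itself; it takes about 6 N to start and 11 to 14 N at the bottom. Every full stroke raises the pin by about 10 mm through a ratchet inside (the first by 4 to 14 mm). The pin rises only in the last 15 mm or so of a down stroke, 0.64 mm per mm, so short strokes raise it less or not at all; then the plunger must come back to within 3 mm of the top to catch the next tooth
- indicator_pin: steel indicator pin, 11 mm thick, upright in the middle tower; moves only up; it stays where the pump has brought it. Origin at the foot of the tower's axis on the table when the pin is in. Not to be touched
- pin_tip (a point): top of the indicator pin: 2 mm above the tower's steel collar (66.5 mm above the table) when in, about 40 mm above the collar when fully out
- pin_travel (a joint): m the pin has come out: 0 in, 0.037 to 0.039 fully out; the stroke before the last leaves it at about 0.028. It starts between 0 and 0.012, so the number of full strokes varies (3 or 4). Further strokes after it is fully out do nothing
- release_top (a point): top of the small steel release button, 16 mm across, 34 mm above the table, on the foot at the stand's front; not to be pressed
- release_travel (a joint): m the release button is pressed: 0 up, 0.005 down (2 N to start)
- marker: white marker pen, 135 mm long, 17 mm thick, lying in front of the stand (loose); origin at the centre of its underside
- plug: beige D-shaped serial plug, 63x32 mm, 14 mm high, lying in front of the stand (loose); origin at the centre of its underside
- tape_roll: black tape roll, 50 mm across, 19 mm high, lying by the stand's left-hand end (loose); origin at the centre of its underside
- relay: grey relay, 21x28 mm, standing 35 mm high behind the stand (loose); origin at the centre of its underside
- solder_spool: solder spool, 57 mm across, 42 mm high, standing right of the work (loose); origin at the centre of its underside

How it is judged:
On the way, in this order (a step that is already met when the one before it is completed fails the run):
1. the plunger has been pressed down (value of joint plunger_travel above 0.016 m), for 0.1 s.
2. the pin has come fully out (at least 35 mm) (value of joint pin_travel above 0.035 m), for 0.1 s.
At the end, for the whole second after the job is handed in: The indicator pin is at least 35 mm out of its 38 mm, the plunger is back up (within 3 mm), the release button is up (within 2 mm), and every loose thing is within 20 mm of where it stood (value of joint pin_travel above 0.035 m and value of joint plunger_travel below 0.003 m and value of joint release_travel below 0.002 m and distance of each of marker, plug, tape_roll, relay, solder_spool from where it was at the start of the episode below 0.02 m); the robot touches nothing.
It fails at once if the robot touched the indicator pin (contact force between any of the fingers, the arm and indicator_pin above 0.5 N).
It fails at once if the release button was pressed (value of joint release_travel above 0.0025 m).
It fails at once if a bystander was moved or lifted by more than 20 mm (distance of any of marker, plug, tape_roll, relay, solder_spool from where it was at the start of the episode above 0.02 m).
It also fails if it takes over 48 s, if anything falls off the work surface, if the arm or the gripper's body presses on something with over 40 N, if the wrist force passes 120 N, or if a joint passes its speed limit or range.

### The arm

A 7-joint arm with a two-finger parallel gripper is mounted at the origin on the work surface; the furniture and walls round the work are solid. World frame = base frame: x ahead of the robot, y to its left, z up, the work surface at z = 0. Lengths are in m, angles in rad, forces in N, time in s.
With the tool pointing down it reaches from about 0.35 to 0.9 m from the base axis. Payload 8.1 kg.
Tool frame: the origin (TCP) lies on the centre line of the jaws, within the pads' length; the fingertips stand 19 mm ahead of it and the grasp point (between the pads) is the TCP; z points along the fingers, y is the line along which they close (so a half turn about z gives the same grasp; the last joint's range is limited). The gripper opens to 92 mm and grips with 3 to 60 N. Pads are 19 mm wide; open, the fingers measure 130 mm over their backs; the gripper's body (75 mm by 190 mm) begins 47 mm behind the grasp point.
Start: joints at [-1.333, 0.434, 0.025, 1.573, -0.012, 1.134, -0.075], TCP at [0.209, 0.589, 0.246] pointing down, gripper open.
Joint ranges: [-2.62, 2.62], [-0.44, 2.09], [-1.27, 1.32], [0.08, 2.57], [-1.32, 4.46], [0.12, 2], [-2.74, 2.74]. Speed limits (rad/s): [2.22, 2.22, 3.01, 3.01, 3.14, 3.14, 3.14].

### API

Orientations are given as a 3x3 rotation matrix whose columns are the frame's x, y, z axes.
In Python, from station import robot, read_camera, job_done, spotter gives the robot as it stands.
- The arm moves only by the tool step_arm, never from a script. Its arguments are lists of equal length, an entry for each row: "travel": the shift along the tool's x, y, z in m, a list of three; "angular": the turn, a rotation vector about the tool's x, y, z in rad, a list of three. In form: {"travel": [[tx, ty, tz], ...], "angular": [[rx, ry, rz], ...]}. A call has 1 to 20 rows; each row shifts and turns the commanded pose from where the row before left it, along the tool's axes as they then stand; what a row does not reach is not made up. A row lasts 1/8 s, in which the tool goes at most 62.5 mm and 10.7 degrees, less where a joint would pass 70% of its speed; a pose out of reach is approached as far as the arm can. A call is refused whole if a number of a shift passes 0.0625 or a number of a turn 0.188, either way. A call with a gripper value outside its range is refused whole. "claw" is the closure, from -1 (fully open) to 1 (shut), so that 0 is half open, set as the call begins (left out, the last holds). The fingers move at their own pace and stop on an object; "squeeze" is the grip in N (left out, the last holds). Time passes only in rows, so rows that do not move let the fingers close. It gives the time, the measured TCP pose, the force, the opening and the grip force at its end, in the units of the state.
- robot.get_obs(): the state, without advancing time (a new reading comes with each control period).
- read_camera(name): name is "side" or "top" or "wrist"; returns a dict with "img" (480x640x3 uint8, blue, green, red), "K" (3x3 intrinsics, pixels), "R" (3x3) and "t" (3): a world point X has camera coordinates R X + t. Camera axes: x right, y down, z forward; pixel columns grow to the right and rows downward; lengths in m; the calibration is good to about 2 mm. The wrist camera is an equidistant fisheye: a pixel r from the principal point sees the ray r / f radians off the axis. A picture is of the moment at which its call begins. There is no depth.
- job_done(): hands the job in; it is judged then, once.
Trained networks look in the newest picture that a camera, given by its name, has taken for a name from the list of things; names that differ only in an ending like _2 or _b are one class to them, and where a whole thing is asked for, a point or a joint stands for the part that bears it (a point fixed in the world has none). Each returns a list of dicts, best first, with "confidence" (0 to 1); they miss things now and then, are a little off and sometimes report something else, mostly with a low value. They report only what shows in the picture. A call takes as long as a camera call.
- spotter.outline_of(query, camera): "mask" (480x640 bool, what is visible of it) and "box" ([left, top, right, bottom] in pixels, round what is visible of it).
The state is a dict: "time_s": time; "joint_pos": joint angles; "dq": joint speeds; "joint_efforts": joint torques, N m; "position": TCP position; "orientation": TCP orientation; "force": force on the tool from outside, world axes, zero at the start; "torque": the same for the moment, N m; "finger_gap": finger opening in m; "finger_force": force on a finger pad.
Only numpy, scipy, OpenCV 4.12 (cv2) and the standard library are available. Lean on these libraries where they do the work, as an engineer would, in place of code of your own. Each camera call takes 0.05 s, during which the arm holds its last target. There are 200 camera calls.

## Working session

There is one attempt and no reset: what is moved stays moved. The work goes in short steps, Python scripts to look and compute and a tool call to move; the robot and the scene stay as the last step left them, time stands still between calls to the robot, and variables do not carry over. Pictures are saved under pics/ and viewed, at most 10 in all, crops included, and the job is handed in when it is done.

Besides the shell and the picture viewer there is one more tool, called after "Emit:" by a JSON object that holds its "name" and its "arguments". step_arm: Moves the arm, as the interface text tells. Its arguments: {"type":"object","properties":{"travel":{"type":"array","items":{"type":"array","items":{"type":"number"}}},"angular":{"type":"array","items":{"type":"array","items":{"type":"number"}}},"claw":{"type":"number"},"squeeze":{"type":"number"}},"required":["travel","angular"]}

```bash
mkdir -p pics; cat > h.py <<'E'
import numpy as np, cv2
from station import robot, read_camera, spotter
def ray(c,u,v):
    K=c["K"];R=np.array(c["R"]);t=np.array(c["t"])
    d=R.T@np.linalg.solve(K,[u,v,1.]);return -R.T@t,d
def atz(c,u,v,z):
    o,d=ray(c,u,v);return o+d*(z-o[2])/d[2]
def proj(c,X):
    p=c["K"]@(np.array(c["R"])@np.array(X)+c["t"]);return p[:2]/p[2]
E
python3 - <<'E'
from h import *
o=robot.get_obs();print(o["time_s"],o["position"],np.round(o["orientation"],3),o["force"],o["finger_gap"])
im=[]
for n in("top","side"):
    c=read_camera(n);im.append(c["img"]);cv2.imwrite(f"pics/{n}0.png",c["img"]);print(n,-np.array(c["R"]).T@c["t"])
    for q in("plunger_top","suction_stand","indicator_pin","release_top"):
        for r in spotter.outline_of(q,n)[:2]:
            ys,xs=np.nonzero(r["mask"]);m=(xs.mean(),ys.mean())
            z={"plunger_top":.12,"indicator_pin":.07,"release_top":.034}.get(q,.02)
            print(n,q,r["confidence"],r["box"],np.round(m,1),atz(c,*m,z).round(4))
E
```

```text
0.0 [0.20878495 0.58858573 0.24494589] [[-0.942  0.334 -0.   ]
 [ 0.334  0.942 -0.002]
 [-0.    -0.002 -1.   ]] [-0.88841909 -0.98819654 -0.40255138] 0.09159751623052038
top [0.30452716 0.14861367 1.00781264]
top plunger_top 0.78 [252.0, 214.6, 283.8, 242.2] [269.6 227.9] [0.5185 0.2042 0.12  ]
top suction_stand 0.94 [248.9, 211.5, 376.9, 287.6] [307.7 249.4] [0.5017 0.1502 0.02  ]
top indicator_pin 0.37 [284.2, 257.2, 295.5, 266.9] [289.2 263.6] [0.4716 0.1805 0.07  ]
top release_top 0.48 [282.4, 255.6, 292.8, 270.9] [288.9 263.3] [0.4784 0.1821 0.034 ]
side [0.45641735 0.83437678 0.54586557]
side plunger_top 0.71 [286.8, 236.8, 320.2, 263.2] [303.1 245.5] [0.5187 0.2209 0.12  ]
side suction_stand 0.94 [272.3, 231.3, 351.2, 317.8] [313.  274.8] [0.5069 0.1654 0.02  ]
side suction_stand 0.51 [262.7, 315.2, 296.2, 342.6] [278.3 329. ] [0.5482 0.3035 0.02  ]
side release_top 0.43 [323.7, 277.3, 332.8, 283.5] [328. 278.] [0.4794 0.1893 0.034 ]
```

```bash
python3 - <<'E'
import cv2,numpy as np
a=cv2.imread("pics/top0.png")[150:350,200:440];b=cv2.imread("pics/side0.png")[190:390,220:420]
cv2.imwrite("pics/a.png",np.hstack([cv2.resize(a,(432,360)),cv2.resize(b,(360,360))]))
E
```

```text
(no output)
```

View pics/a.png

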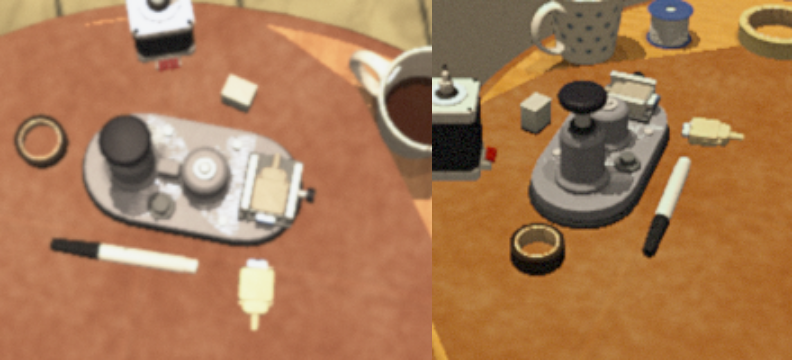

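```bash
python3 - <<'E'
from h import *
c=read_camera("top");s=read_camera("side")
P=atz(c,270,227.8,.12);N=atz(c,314.4,244.4,.066)
print(P,N,np.linalg.norm((P-N)[:2]),proj(s,P),proj(s,N))
print("side",atz(s,303.9,243,.12), "motor",atz(c,289,164,.1),atz(c,289,164,.05))
# fit rim: dark blob around knob
for n,im,(u,v) in(("t",c,(270,228)),("s",s,(304,244))):
    g=cv2.cvtColor(im["img"],cv2.COLOR_BGR2GRAY)[v-20:v+30,u-24:u+24]
    cv2.imwrite(f"pics/k{n}.png",g)
a=[cv2.resize(cv2.imread(f"pics/k{n}.png"),(384,400),interpolation=0) for n in "ts"]
cv2.imwrite("pics/k.png",np.hstack(a))
E
```

```text
[0.51865955 0.20357312 0.12      ] [0.49970115 0.13917109 0.066     ] 0.06713451386087689 [304.28012098 239.32602587] [318.65430048 245.14405497]
side [0.51822197 0.21387772 0.12      ] motor [0.62283263 0.16924999 0.1       ] [0.64036408 0.17038658 0.05      ]
```

View pics/k.png

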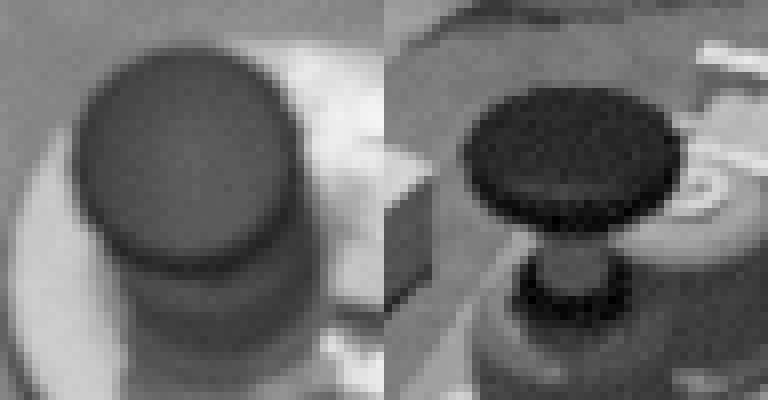

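Emit:
{"name": "step_arm", "arguments": {"travel": [[-0.042,-0.0257,0],[-0.042,-0.0257,0],[-0.042,-0.0257,0],[-0.042,-0.0257,0],[-0.042,-0.0257,0],[-0.042,-0.0257,0],[-0.042,-0.0257,0],[-0.042,-0.0257,0],[-0.042,-0.0257,0],[-0.042,-0.0257,0],[0,0,0],[0,0,0.03],[0,0,0.03],[0,0,0],[0,0,0],[0,0,0]], "angular": [[0,0,0],[0,0,0],[0,0,0],[0,0,0],[0,0,0],[0,0,0],[0,0,0],[0,0,0],[0,0,0],[0,0,0],[0,0,0],[0,0,0],[0,0,0],[0,0,0],[0,0,0],[0,0,0]], "claw": 1, "squeeze": 15}}

```text
time_s: 2.6
position: [0.5195, 0.207, 0.1871]
orientation: [[-0.943, 0.334, 0.002], [0.334, 0.943, 0.001], [-0.001, 0.002, -1.0]]
force: [-0.1, 0.9, -0.6]
finger_gap: 0.0006
finger_force: 0.0
```

```bash
python3 - <<'E'
from h import *
a=[]
for n,(u,v) in(("top",(270,228)),("side",(304,235))):
    c=read_camera(n);o=robot.get_obs();T=o["position"]+.019*o["orientation"][:,2]
    print(n,proj(c,T))
    a.append(cv2.resize(c["img"][v-60:v+60,u-60:u+60],(390,390)))
print(o["time_s"],o["position"],o["force"],o["finger_gap"])
cv2.imwrite("pics/b.png",np.hstack(a))
E
```

```text
top [265.00604767 219.59364682]
side [303.69302113 214.39889385]
2.7 [0.51932383 0.20677839 0.18676504] [ 0.53909472 -0.1556643   0.1081881 ] 0.001043672233921378
```

View pics/b.png

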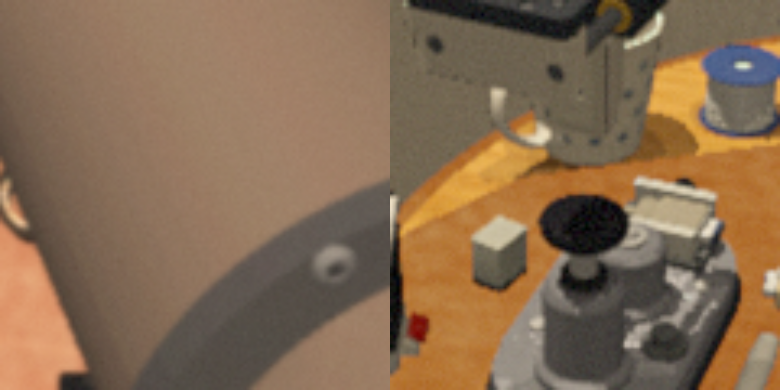

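```bash
python3 - <<'E'
from h import *
c=read_camera("side");o=robot.get_obs();T=o["position"];R=o["orientation"]
im=c["img"].copy()
print([ (k,proj(c,T+R@np.array(k)).round(1)) for k in((0,0,.019),(0,0,0),(0,.0,-.047),(0,.095,-.047),(0,-.095,-.047))])
cv2.imwrite("pics/c.png",cv2.resize(im[60:300,180:440],(780,720))[:600])
E
```

```text
[((0, 0, 0.019), array([303.8, 214.5])), ((0, 0, 0), array([303.8, 203.6])), ((0, 0.0, -0.047), array([303.9, 175.3])), ((0, 0.095, -0.047), array([272.5, 204.7])), ((0, -0.095, -0.047), array([329.4, 151.4]))]
```

View pics/c.png

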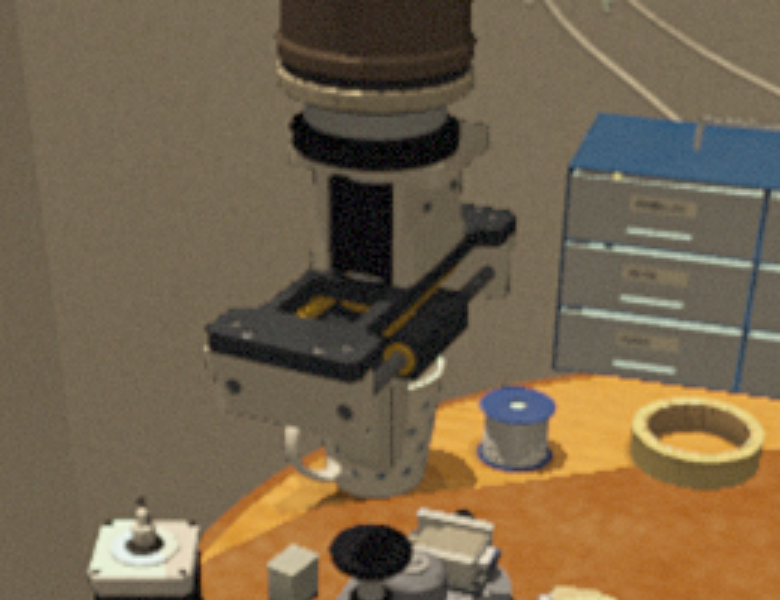

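Emit:
{"name": "step_arm", "arguments": {"travel": [[0,0,0.02],[0,0,0.02],[0,0,0.006],[0,0,0.006],[0,0,0.006],[0,0,0.006],[0,0,0.005],[0,0,0],[0,0,0],[0,0,0]], "angular": [[0,0,0],[0,0,0],[0,0,0],[0,0,0],[0,0,0],[0,0,0],[0,0,0],[0,0,0],[0,0,0],[0,0,0]]}}

```text
time_s: 4.0
position: [0.5184, 0.2063, 0.1181]
orientation: [[-0.942, 0.334, -0.001], [0.334, 0.942, 0.0], [0.001, -0.0, -1.0]]
force: [-5.7, -1.8, 11.0]
finger_gap: 0.0006
finger_force: 5.7
```

Emit:
{"name": "step_arm", "arguments": {"travel": [[0,0,0.002],[0,0,0.001],[0,0,0]], "angular": [[0,0,0],[0,0,0],[0,0,0]]}}

```text
time_s: 4.38
position: [0.5185, 0.2063, 0.1157]
orientation: [[-0.942, 0.335, -0.0], [0.335, 0.942, 0.001], [0.0, 0.0, -1.0]]
force: [-8.8, -2.8, 19.2]
finger_gap: 0.0008
finger_force: 9.7
```

Emit:
{"name": "step_arm", "arguments": {"travel": [[0,0,-0.012],[0,0,-0.012],[0,0,-0.012],[0,0,0],[0,0,0],[0,0,0.009],[0,0,0.009],[0,0,0.009],[0,0,0.009],[0,0,0],[0,0,0],[0,0,0]], "angular": [[0,0,0],[0,0,0],[0,0,0],[0,0,0],[0,0,0],[0,0,0],[0,0,0],[0,0,0],[0,0,0],[0,0,0],[0,0,0],[0,0,0]]}}

```text
time_s: 5.88
position: [0.5194, 0.2066, 0.1155]
orientation: [[-0.942, 0.335, 0.001], [0.335, 0.942, 0.001], [-0.001, 0.002, -1.0]]
force: [-8.6, -2.8, 30.8]
finger_gap: 0.0004
finger_force: 15.7
```

Emit:
{"name": "step_arm", "arguments": {"travel": [[0,0,-0.012],[0,0,-0.012],[0,0,-0.012],[0,0,0],[0,0,0],[0,0,0.009],[0,0,0.009],[0,0,0.009],[0,0,0.009],[0,0,0],[0,0,0],[0,0,0]], "angular": [[0,0,0],[0,0,0],[0,0,0],[0,0,0],[0,0,0],[0,0,0],[0,0,0],[0,0,0],[0,0,0],[0,0,0],[0,0,0],[0,0,0]]}}

```text
time_s: 7.38
position: [0.5192, 0.2066, 0.1156]
orientation: [[-0.942, 0.335, 0.001], [0.335, 0.942, 0.001], [-0.001, 0.002, -1.0]]
force: [-9.4, -3.7, 31.7]
finger_gap: 0.0006
finger_force: 15.9
```

Emit:
{"name": "step_arm", "arguments": {"travel": [[0,0,-0.012],[0,0,-0.012],[0,0,-0.012],[0,0,0],[0,0,0],[0,0,0.009],[0,0,0.009],[0,0,0.009],[0,0,0.009],[0,0,0],[0,0,0],[0,0,0]], "angular": [[0,0,0],[0,0,0],[0,0,0],[0,0,0],[0,0,0],[0,0,0],[0,0,0],[0,0,0],[0,0,0],[0,0,0],[0,0,0],[0,0,0]]}}

```text
time_s: 8.88
position: [0.5192, 0.2066, 0.1156]
orientation: [[-0.942, 0.335, 0.001], [0.335, 0.942, 0.001], [-0.001, 0.002, -1.0]]
force: [-8.2, -3.5, 31.6]
finger_gap: 0.0008
finger_force: 15.9
```

Emit:
{"name": "step_arm", "arguments": {"travel": [[0,0,-0.012],[0,0,-0.012],[0,0,-0.012],[0,0,-0.03],[0,0,-0.03],[0,0,0],[0,0,0]], "angular": [[0,0,0],[0,0,0],[0,0,0],[0,0,0],[0,0,0],[0,0,0],[0,0,0]]}}

```text
time_s: 9.75
position: [0.5183, 0.2063, 0.2087]
orientation: [[-0.942, 0.334, -0.001], [0.334, 0.942, -0.001], [0.001, -0.001, -1.0]]
force: [-0.2, -0.4, 0.1]
finger_gap: 0.0001
finger_force: 0.0
```

```bash
python3 - <<'E'
from h import *
c=read_camera("side")
for h in(.0665,.0945,.1045): print(h,proj(c,[.4997,.1392,h]))
cv2.imwrite("pics/d.png",cv2.resize(c["img"][200:350,240:400],(640,600),interpolation=cv2.INTER_CUBIC))
E
```

```text
0.0665 [318.65911863 244.91825768]
0.0945 [318.96751068 231.49991586]
0.1045 [319.08045177 226.58577451]
```

View pics/d.png

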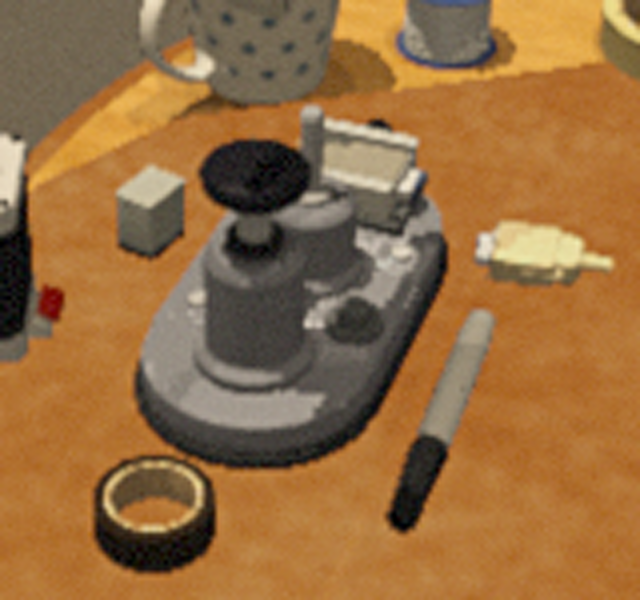

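The pin tip shows at about side-image pixel (318, 228), which matches fully out (226.6 predicted, against 231.5 for one stroke short). One extra stroke does no harm, so I'll do it to be sure and then retreat.

Emit:
{"name": "step_arm", "arguments": {"travel": [[0,0,0.03],[0,0,0.03],[0,0,0.009],[0,0,0.009],[0,0,0.009],[0,0,0.008],[0,0,0],[0,0,0],[0,0,-0.012],[0,0,-0.012],[0,0,-0.012],[0,0,-0.04],[0,0,-0.05],[0,0,-0.03],[0,0,0],[0,0,0],[0,0,0]], "angular": [[0,0,0],[0,0,0],[0,0,0],[0,0,0],[0,0,0],[0,0,0],[0,0,0],[0,0,0],[0,0,0],[0,0,0],[0,0,0],[0,0,0],[0,0,0],[0,0,0],[0,0,0],[0,0,0],[0,0,0]]}}

```text
time_s: 11.92
position: [0.5183, 0.2062, 0.2696]
orientation: [[-0.942, 0.334, -0.002], [0.334, 0.942, -0.001], [0.001, -0.001, -1.0]]
force: [-1.0, 0.4, 0.4]
finger_gap: 0.0005
finger_force: 0.0
```

```bash
python3 - <<'E'
from h import *
c=read_camera("side")
a=cv2.imread("pics/side0.png")
f=lambda i:cv2.resize(i[200:350,240:340],(400,600),interpolation=cv2.INTER_CUBIC)
cv2.imwrite("pics/e.png",np.hstack([f(a),f(c["img"])]))
E
```

```text
(no output)
```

View pics/e.png

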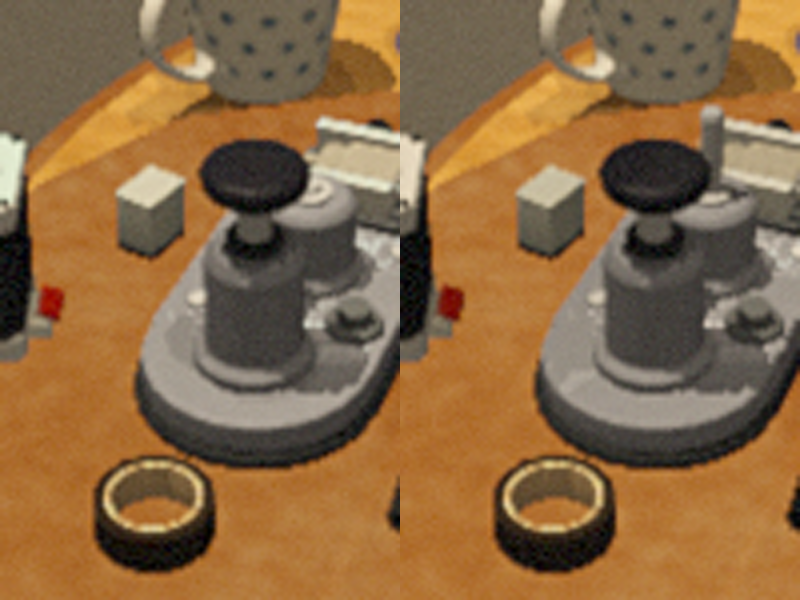

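The pin tip is at the same row as before the extra stroke (crop row about 110), so it is fully out. The knob is back at its starting height, the things visible haven't moved, and the hand is clear.

```bash
python3 -c "
from station import job_done
print(job_done())"
```

```text
the job is handed in; nothing more can be done
None
```

The job is handed in: I pressed the plunger through five full strokes, the last as insurance. The final side picture shows the pin fully out, the plunger and release button up and the hand clear; no verdict came back.

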